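# Slide the steamer over the steam outlet past its spring catch

### The job

Press the red spring bar all the way down to free the carriage and, keeping it down, push the blue lug towards the robot's left along the bar until the carriage with the bamboo steamer is fully home against its end stop. Then let the bar spring up so that its yellow catch locks the carriage there, and come clear. Do not lift, tip or touch the steamer, and leave the other things where they stand.

Things in the scene. Friction and masses are not known exactly. Their poses are not given: they have to be found in the camera images.
- station: Dark steel base plate 260 x 370 mm, 12 mm thick, fixed, with two rails and a round brass steam outlet at its left end. Origin on the table surface at x, y = 0 of the spans x -125..135, y -185..185 mm. Its +y is the slide direction (from the start, right as seen from the robot, to home over the outlet, left); its -x side, towards the robot, carries the red bar. z is up.
- bar (a joint): Travel of the red spring bar, straight down: 0 = up (catching), 0.014 m = fully down against a hard stop. It springs back up; needs about 4 N to start and 9 N fully down. It does not tilt, wherever it is pressed. The catch teeth clear the lug from 0.010 m on.
- pad_mid (a point): Middle of the top face of the bar's flat red pad; moves with the bar. With the bar up: x -87.5, y -37.5, z 60 mm in the station's frame. The pad is 245 mm long along the station's y (y -160..85); the strip free to press is x -113..-60 mm.
- tooth_home (a point): Top centre of the second yellow catch tooth on the pad's far edge (x -57..-44, y 53..65 mm in the station's frame, 14 mm above the pad); moves with the bar. It comes up just behind the lug at home. A like tooth at y -65..-53 mm stands just ahead of the lug at its start.
- carriage (a joint): Travel of the carriage along the station's +y: 0 = start, 0.15 m = fully home against the end stop. Slides with 1.5 N of friction and stays where left. With the bar up it is locked within 4 mm of either end.
- lug_face (a point): Centre of the face to push (right-hand, looking to the station's -y) of the blue lug, an arm of the carriage lying across the pad; moves with it. Station frame: x -88, z 78, y -81 at the start, +69 mm at home. Lug: 12 mm thick along y, x -113..-43, z 64..92 mm (4 mm above the raised pad), so a fingertip pressing the pad stands right behind it. Its blue upright starts at x -43 mm.
- basket: Closed bamboo steamer, 154 mm across, 45 mm tall plus a 10 mm knob, standing loose in the aluminium carriage (170 x 170 mm, rim 54 mm above the table). Origin: centre of its underside, 42 mm above the table; x 50 mm in the station's frame, y -75 at the start, 75 mm at home. Not to be touched.
- sauce_bottle: Amber glass sauce bottle with a red cap, 60 mm across, 180 mm tall, standing loose near the right end of the station. Bystander. Origin: centre of its underside.
- dish: Small white bowl, 90 mm across, 32 mm tall, loose near the left end of the station. Bystander. Origin: centre of its underside.
- spice_jar: Glass jar with a green cap, 52 mm across, 85 mm tall, loose behind the station. Bystander. Origin: centre of its underside.
- timer: White kitchen timer, 60 x 60 mm, 37 mm tall with its grey dial, loose on the table between the robot and the station. Bystander. Origin: centre of its underside.
- spare_basket: Empty open bamboo steamer basket, 150 mm across, 45 mm tall, loose at the far left. Bystander. Origin: centre of its underside.
- spatula: Spatula with wooden handle, 240 mm long, lying loose on the right. Bystander. Origin near its middle, on its underside.

How it is judged:
By the outcome, as a careful person would: the job done as asked, in the order asked, and still so for the second after the job is handed in, with the robot touching nothing.
It also fails if it takes over 40 s, if anything falls off the work surface, if the arm or the gripper's body presses on something with over 40 N, if the wrist force passes 120 N, or if a joint passes its speed limit or range.

### The arm

A 6-joint arm with a two-finger parallel gripper is mounted at the origin on the work surface. World frame = base frame: x ahead of the robot, y to its left, z up, the work surface at z = 0. Lengths are in m, angles in rad, forces in N, time in s.
With the tool pointing down it reaches from about 0.275 to 0.725 m from the base axis. Payload 5.6 kg.
Tool frame: the origin (TCP) lies midway between the tips of the shut fingers; the grasp point (between the pads) lies 19 mm behind it; y points along the fingers, x is the direction in which the jaws open and shut, and the axes are right-handed (so a half turn about y gives the same grasp; the last joint's range is limited). The gripper opens to 85 mm and grips with 20 to 120 N. Pads are 22 mm wide; open, the fingers measure 114 mm over their backs; the gripper's body (76 mm by 85 mm) begins 54 mm behind the grasp point. The pads swing forward as they close: fully open they stand 13 mm farther back than shut.
Start: joints at [-0.926, 0.255, 0.108, 0, -1.424, -0.285], TCP at [0.194, -0.515, 0.231] pointing down, gripper open.
Joint ranges: [-2.95, 2.95], [-1.21, 1.97], [-1.09, 1.5], [-2.87, 1.71], [-2.94, -0.07], [-3.05, 3.05]. Speed limits (rad/s): [2.57, 2.57, 3.14, 3.14, 3.14, 3.14].

### API

Orientations are given as a unit quaternion [w, x, y, z].
In Python, from workcell import observe, camera, close_job, spot_in gives the robot as it stands.
- The arm moves only by the shell command python3 -m inch 'ROWS' [FORCE]. ROWS is JSON, a list of rows, each an object of numbers: "dx", "dy", "dz": the shift along the tool's x, y, z in m; "wx", "wy", "wz": the turn, a rotation vector about the tool's x, y, z in degrees; "hand": the opening, from 0 (shut) to 1 (fully open). A call has 1 to 12 rows; each row shifts and turns the pose as measured when the row begins, along the tool's axes as they then stand; what a row does not reach is not made up. A row lasts 1/8 s, in which the tool goes at most 62.5 mm and 10.7 degrees, less where a joint would pass 70% of its speed; a pose out of reach is approached as far as the arm can. A call is refused whole if a number of a shift passes 0.0625 or a number of a turn 10.7, either way. A call with a gripper value outside its range is refused whole. The fingers move at their own pace and stop on an object; FORCE is the grip in N (left out, the last holds). Time passes only in rows, so rows that do not move let the fingers close. It gives the time, the measured TCP pose, the force and the opening at its end, in the units of the state.
- observe(): the state, without advancing time (a new reading comes with each control period).
- camera(name): name is "scene" or "top" or "wrist"; returns a dict with "frame" (400x640x3 uint8, blue, green, red), "mtx" (3x3 intrinsics, pixels), "distortion" ([k1, k2, p1, p2, k3] as OpenCV has them; the pictures are not rectified), "rvec" (rotation vector, rad) and "tvec" (3), from world to camera coordinates, as OpenCV has them. Camera axes: x right, y down, z forward; pixel columns grow to the right and rows downward; lengths in m; the calibration is good to about 2 mm. A picture is of the moment at which its call begins. There is no depth.
- close_job(): hands the job in, once; it reports no verdict.
Trained networks look in a picture, given as the dict that the camera call returned (one of the last four; its "shot" number tells which), for a name from the list of things; names that differ only in an ending like _2 or _b are one class to them, and where a whole thing is asked for, a point or a joint stands for the part that bears it (a point fixed in the world has none). Each returns a list of dicts, best first, with "score" (0 to 1); they miss things now and then, are a little off and sometimes report something else, mostly with a low value. They report only what shows in the picture. A call takes as long as a camera call.
- spot_in(picture, name): "rect" ([left, top, right, bottom] in pixels, round what is visible of it).
The state is a dict: "t": time; "joint_positions": joint angles; "qvel": joint speeds; "tau": joint torques, N m; "ee_pos": TCP position; "tcp_rot": TCP orientation; "wrist_force": force on the tool from outside, world axes, zero at the start; "moment": the same for the moment, N m; "opening": finger opening in m.
Only numpy, scipy, OpenCV 4.12 (cv2) and the standard library are available. Lean on these libraries where they do the work, as an engineer would, in place of code of your own. Each camera call takes 0.05 s, during which the arm holds its last target.

## Working session

There is one attempt and no reset: what is moved stays moved. The work goes in short steps, Python scripts to look and compute and a shell command to move; the robot and the scene stay as the last step left them, time stands still between calls to the robot, and variables do not carry over. Pictures are saved under pics/ and viewed, and the job is handed in when it is done.

```bash
ls; mkdir -p pics; cat > h.py <<'E'
import numpy as np, cv2
from workcell import observe, camera, close_job, spot_in
def ray(c,u,v):
    p=cv2.undistortPoints(np.array([[[u,v]]],float),c["mtx"],np.array(c["distortion"]))[0,0]
    R=cv2.Rodrigues(np.array(c["rvec"],float))[0]; t=np.array(c["tvec"],float).ravel()
    return -R.T@t, R.T@np.array([p[0],p[1],1.])
def atz(c,u,v,z):
    o,d=ray(c,u,v); return o+d*(z-o[2])/d[2]
def proj(c,P):
    return cv2.projectPoints(np.array(P,float).reshape(-1,3),np.array(c["rvec"],float),np.array(c["tvec"],float),np.array(c["mtx"]),np.array(c["distortion"]))[0].reshape(-1,2)
E
python3 - <<'E'
from h import *
for n in("scene","top"):
    c=camera(n); cv2.imwrite(f"pics/{n}0.png",c["frame"])
    import pickle; pickle.dump({k:c[k] for k in c},open(f"{n}0.pkl","wb"))
    for k in("station","pad_mid","tooth_home","lug_face","basket","timer","sauce_bottle","dish","spice_jar"):
        print(n,k,[(np.round(r["rect"]).tolist(),round(r["score"],2)) for r in spot_in(c,k)[:2]])
print(observe())
E
```

```text
pics
scene station [([255.0, 181.0, 364.0, 264.0], 0.91), ([265.0, 187.0, 309.0, 217.0], 0.65)]
scene pad_mid [([298.0, 177.0, 345.0, 214.0], 0.88)]
scene tooth_home [([295.0, 178.0, 347.0, 214.0], 0.58)]
scene lug_face [([258.0, 180.0, 320.0, 230.0], 0.58)]
scene basket [([266.0, 181.0, 307.0, 221.0], 0.97)]
scene timer [([339.0, 191.0, 358.0, 203.0], 0.52), ([411.0, 242.0, 456.0, 279.0], 0.43)]
scene sauce_bottle [([244.0, 154.0, 263.0, 198.0], 0.88)]
scene dish [([347.0, 247.0, 374.0, 264.0], 0.9), ([296.0, 177.0, 345.0, 213.0], 0.5)]
scene spice_jar [([265.0, 232.0, 279.0, 257.0], 0.72)]
top station [([245.0, 148.0, 376.0, 254.0], 0.88)]
top pad_mid [([276.0, 214.0, 358.0, 247.0], 0.84), ([302.0, 157.0, 375.0, 246.0], 0.26)]
top tooth_home [([275.0, 212.0, 359.0, 249.0], 0.85)]
top lug_face [([304.0, 157.0, 373.0, 244.0], 0.72), ([278.0, 214.0, 357.0, 251.0], 0.19)]
top basket [([312.0, 162.0, 367.0, 214.0], 0.71), ([392.0, 175.0, 419.0, 199.0], 0.47)]
top timer [([285.0, 260.0, 310.0, 282.0], 0.74)]
top sauce_bottle [([392.0, 174.0, 418.0, 199.0], 0.92), ([130.0, 214.0, 182.0, 262.0], 0.25)]
top dish [([202.0, 178.0, 232.0, 211.0], 0.75)]
top spice_jar [([293.0, 126.0, 313.0, 144.0], 0.53)]
{'t': 1.0, 'joint_positions': array([-9.26360640e-01,  2.55094159e-01,  1.08236128e-01, -3.40758550e-05,
       -1.42390751e+00, -2.84630005e-01]), 'qvel': array([ 0.00020829,  0.00147017,  0.00109427,  0.00060072, -0.00051282,
       -0.00036637]), 'tau': array([-8.61130218e-06, -3.86409473e+01,  2.38076645e+01,  5.36797240e+00,
       -5.38628192e-04,  2.66320205e-05]), 'ee_pos': array([ 0.19370355, -0.51476202,  0.23129536]), 'tcp_rot': array([-0.40245091,  0.40247909,  0.58140441, -0.58138865]), 'wrist_force': array([0.69468308, 0.31871148, 0.28051204]), 'moment': array([ 0.00913605,  0.00056719, -0.02394059]), 'opening': 0.08560725751156893}
```

```bash
python3 - <<'E'
import cv2
a=cv2.imread("pics/top0.png");cv2.imwrite("pics/top0c.png",cv2.resize(a[110:290,190:430],None,fx=3.3,fy=3.3,interpolation=cv2.INTER_CUBIC))
a=cv2.imread("pics/scene0.png");cv2.imwrite("pics/scene0c.png",cv2.resize(a[140:290,230:430],None,fx=4,fy=4,interpolation=cv2.INTER_CUBIC))
E
```

```text
(no output)
```

View pics/top0.png

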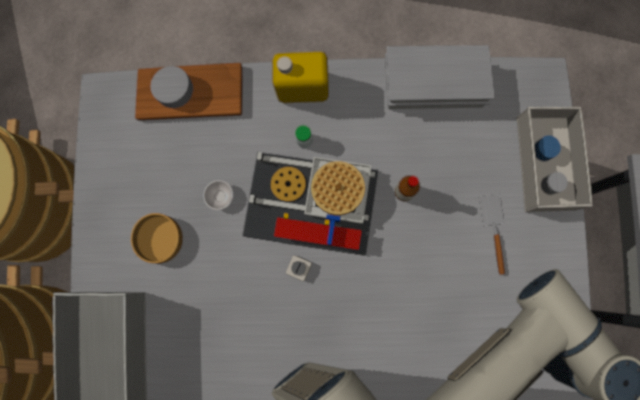

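View pics/top0c.png

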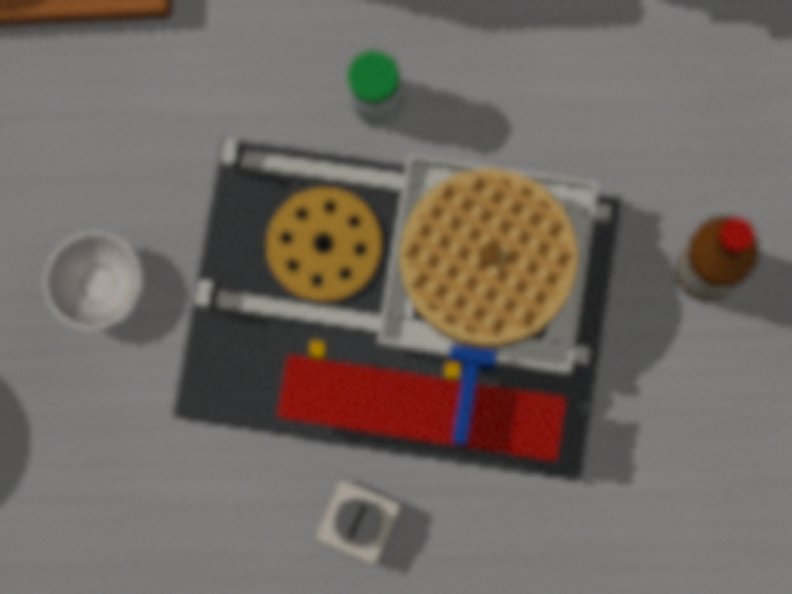

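View pics/scene0c.png

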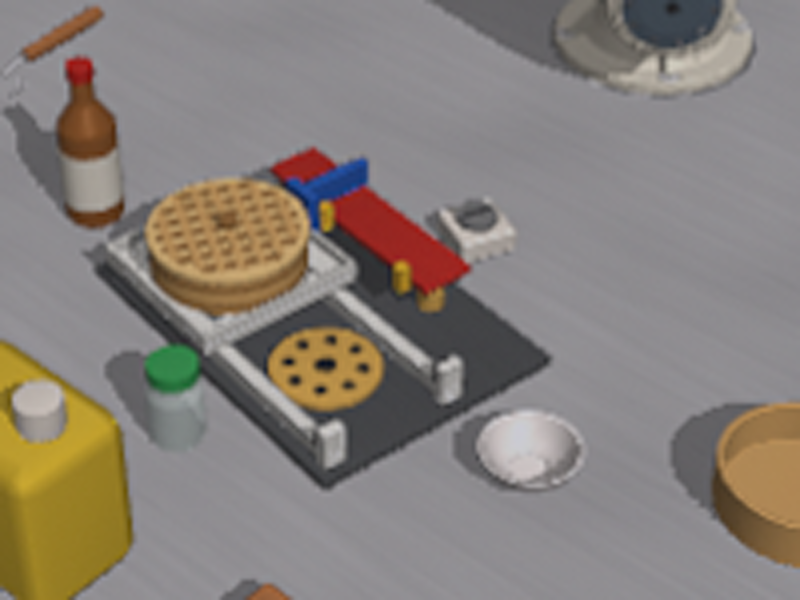

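```bash
cat > fit.py <<'E'
from h import *
import pickle
from scipy.optimize import least_squares
T=pickle.load(open("top0.pkl","rb"));S=pickle.load(open("scene0.pkl","rb"))
top=[((135,185,12),(222,138)),((135,-185,12),(620,200)),((-125,185,12),(175,416)),((-125,-185,12),(582,478)),
((-60,85,60),(288,355)),((-115,85,60),(278,415)),((-115,-160,60),(560,460)),((-60,-160,60),(567,397)),((-50.5,59,74),(317,346)),((-50.5,-59,74),(453,368)),((-113,-75,92),(460,440))]
sc=[((135,185,12),(327,487)),((-125,185,12),(550,358)),((-115,85,60),(470,268)),((-115,-160,60),(315,150)),((-113,-69,92),(366,160))]
def res(p,full=False):
    r=[]
    for c,L,k,o in((T,top,3.3,(190,110)),(S,sc,4,(230,140))):
        a=p[2];R=np.array([[np.cos(a),-np.sin(a),0],[np.sin(a),np.cos(a),0],[0,0,1]])
        W=np.array([l[0] for l in L])/1e3@R.T+[p[0],p[1],0]
        r.append(proj(c,W)-(np.array([l[1] for l in L])/k+o-0.5+0.5/k))
    return r if full else np.vstack(r).ravel()
if __name__=="__main__":
    f=least_squares(res,[.5,0,0],loss="soft_l1"); print(f.x,np.degrees(f.x[2]))
    for r in res(f.x,True):print(r.round(1).tolist())
    p=f.x;a=p[2];R=np.array([[np.cos(a),-np.sin(a)],[np.sin(a),np.cos(a)]])
    for n,q in dict(lug=(-88,-81),lugh=(-88,69),origin=(0,0)).items():print(n,R@np.array(q)/1e3+p[:2])
    print("timer",atz(T,298,269,.037),"bottle",atz(T,411,182,.18), "jar",atz(T,303,134,.085))
E
python3 fit.py; python3 -c "
from scipy.spatial.transform import Rotation as R
print(R.from_quat([0.40247909,0.58140441,-0.58138865,-0.40245091]).as_matrix().round(3))"
```

```text
[ 0.61211131  0.04454906 -0.17848438] -10.226401643310314
[[-0.0, -0.5], [0.5, -1.8], [-0.6, -0.2], [-0.1, -0.0], [-0.1, -0.1], [-0.2, 0.6], [-0.6, -0.1], [0.0, -0.1], [0.1, 0.1], [-0.1, -0.4], [0.0, 0.1]]
[[-0.7, -1.2], [0.4, -0.9], [0.6, -1.1], [-0.4, -1.4], [0.4, 0.1]]
lug [ 0.51112869 -0.0195408 ]
lugh [0.53775943 0.12807629]
origin [0.61211131 0.04454906]
timer [0.4189381 0.0826997 0.037    ] bottle [ 0.63684009 -0.23106868  0.18      ] jar [0.80458156 0.05726757 0.085     ]
[[-0.352  0.    -0.936]
 [ 0.936 -0.    -0.352]
 [-0.    -1.    -0.   ]]
```

```bash
python3 -m inch '[{"wy":10.27,"hand":0},{"wy":10.27,"hand":0},{"wy":10.27,"hand":0},{"hand":0},{"hand":0}]' 60
cat > st.py <<'E'
from h import *
from scipy.spatial.transform import Rotation as Ro
P=np.array([0.6121,0.0445]);A=-0.1785
M=np.array([[np.cos(A),-np.sin(A)],[np.sin(A),np.cos(A)]])
def show():
    o=observe();q=o["tcp_rot"];R=Ro.from_quat([q[1],q[2],q[3],q[0]]).as_matrix()
    s=M.T@(o["ee_pos"][:2]-P)
    f=o["wrist_force"];fs=M.T@f[:2]
    print("t",round(o["t"],2),"station mm",(s*1e3).round(1),"z",(o["ee_pos"][2]*1e3).round(1),"F st",fs.round(1),f[2].round(1),"open",round(o["opening"],4))
    print("tool x in station", (M.T@R[:2,0]).round(3),"tool y",R[:,1].round(3))
    return o,R,s
if __name__=="__main__":
    import sys
    o,R,s=show()
    if len(sys.argv)>1:
        x,y,z=map(float,sys.argv[1:]);w=np.r_[M@np.array([x,y])/1e3+P,z/1e3]
        print("tool-frame shift",(R.T@(w-o["ee_pos"])).round(4))
E
python3 st.py -87 -112 231
```

```text
t 1.0 station mm [-312.4 -624.7] z 231.3 F st [0.6 0.4] 0.3 open 0.0856
tool x in station [-0.513  0.859] tool y [ 0. -0. -1.]
tool-frame shift [ 3.246e-01  3.000e-04 -4.564e-01]invalid input
```

```bash
python3 -m inch '[{"dx":0,"dy":0,"dz":0,"wx":0,"wy":10.2,"wz":0,"hand":0}]' 60; python3 -m inch --help
```

```text
t: 1.12
ee_pos: [0.1937, -0.5147, 0.2313]
tcp_rot: [-0.454, 0.454, 0.542, -0.542]
wrist_force: [0.1, -0.4, 1.1]
opening: 0.0698invalid input: not JSON, or not a number
```

```bash
python3 -m inch '[{"dx":0,"dy":0,"dz":0,"wx":0,"wy":10.3,"wz":0,"hand":0},{"dx":0,"dy":0,"dz":0,"wx":0,"wy":10.3,"wz":0,"hand":0},{"dx":0,"dy":0,"dz":0,"wx":0,"wy":0,"wz":0,"hand":0}]' && python3 st.py -87 -112 231
```

```text
t: 1.5
ee_pos: [0.1937, -0.5148, 0.2313]
tcp_rot: [0.546, -0.546, -0.45, 0.45]
wrist_force: [0.8, -0.4, 0.3]
opening: 0.0125
t 1.5 station mm [-312.5 -624.7] z 231.3 F st [ 0.8 -0.3] 0.3 open 0.0125
tool x in station [0.014 1.   ] tool y [-0.  0. -1.]
tool-frame shift [ 5.157e-01  3.000e-04 -2.184e-01]
```

```bash
python3 -m inch '[{"dx":0.043,"dy":0,"dz":-0.0182,"hand":0},{"dx":0.043,"dy":0,"dz":-0.0182,"hand":0},{"dx":0.043,"dy":0,"dz":-0.0182,"hand":0},{"dx":0.043,"dy":0,"dz":-0.0182,"hand":0},{"dx":0.043,"dy":0,"dz":-0.0182,"hand":0},{"dx":0.043,"dy":0,"dz":-0.0182,"hand":0}]' ; python3 st.py -87 -112 231
```

```text
t 1.5 station mm [-312.5 -624.7] z 231.3 F st [ 0.8 -0.3] 0.3 open 0.0125
tool x in station [0.014 1.   ] tool y [-0.  0. -1.]
tool-frame shift [ 5.157e-01  3.000e-04 -2.184e-01]invalid input
```

All keys are needed.

```bash
python3 -m inch '[{"dx":0.043,"dy":0,"dz":-0.0182,"wx":0,"wy":0,"wz":0,"hand":0},{"dx":0.043,"dy":0,"dz":-0.0182,"wx":0,"wy":0,"wz":0,"hand":0},{"dx":0.043,"dy":0,"dz":-0.0182,"wx":0,"wy":0,"wz":0,"hand":0},{"dx":0.043,"dy":0,"dz":-0.0182,"wx":0,"wy":0,"wz":0,"hand":0},{"dx":0.043,"dy":0,"dz":-0.0182,"wx":0,"wy":0,"wz":0,"hand":0},{"dx":0.043,"dy":0,"dz":-0.0182,"wx":0,"wy":0,"wz":0,"hand":0},{"dx":0.043,"dy":0,"dz":-0.0182,"wx":0,"wy":0,"wz":0,"hand":0},{"dx":0.043,"dy":0,"dz":-0.0182,"wx":0,"wy":0,"wz":0,"hand":0}]' ; python3 st.py -87 -112 231
```

```text
t: 2.5
ee_pos: [0.4024, -0.1949, 0.2313]
tcp_rot: [-0.538, 0.539, 0.458, -0.458]
wrist_force: [0.9, -0.5, 1.1]
opening: -0.0001
t 2.5 station mm [-163.8 -272.8] z 231.3 F st [ 1.  -0.4] 1.1 open -0.0001
tool x in station [-0.017  1.   ] tool y [ 0.002 -0.001 -1.   ]
tool-frame shift [ 0.1595  0.0004 -0.0795]
```

```bash
python3 -m inch '[{"dx":0.04,"dy":0,"dz":-0.02,"wx":0,"wy":1.0,"wz":0,"hand":0},{"dx":0.04,"dy":0,"dz":-0.02,"wx":0,"wy":0,"wz":0,"hand":0},{"dx":0.04,"dy":0,"dz":-0.02,"wx":0,"wy":0,"wz":0,"hand":0},{"dx":0.038,"dy":0,"dz":-0.02,"wx":0,"wy":0,"wz":0,"hand":0},{"dx":0,"dy":0,"dz":0,"wx":0,"wy":0,"wz":0,"hand":0}]' ; python3 st.py -87 -112 120
python3 - <<'E'
from h import *
for n in("scene","wrist"):
    c=camera(n);f=c["frame"]
    if n=="scene": f=cv2.resize(f[120:290,220:430],None,fx=3.5,fy=3.5,interpolation=cv2.INTER_CUBIC)
    cv2.imwrite(f"pics/{n}1.png",f)
E
```

```text
t: 3.12
ee_pos: [0.5118, -0.0446, 0.2319]
tcp_rot: [-0.536, 0.538, 0.461, -0.46]
wrist_force: [-0.4, 0.4, 0.4]
opening: -0.0002
t 3.12 station mm [ -82.9 -105.5] z 231.9 F st [-0.5  0.3] 0.4 open -0.0002
tool x in station [-0.025  1.   ] tool y [ 0.004 -0.001 -1.   ]
tool-frame shift [-0.0063  0.1119  0.0047]
```

View pics/scene1.png

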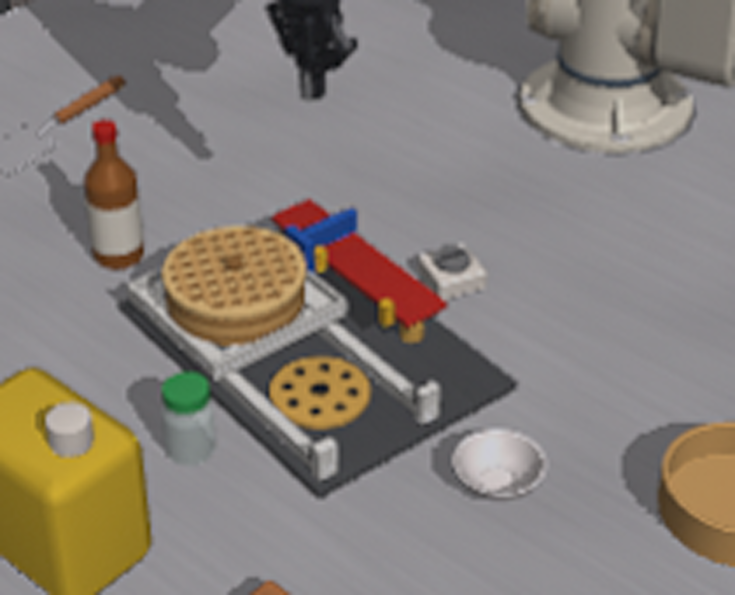

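View pics/wrist1.png

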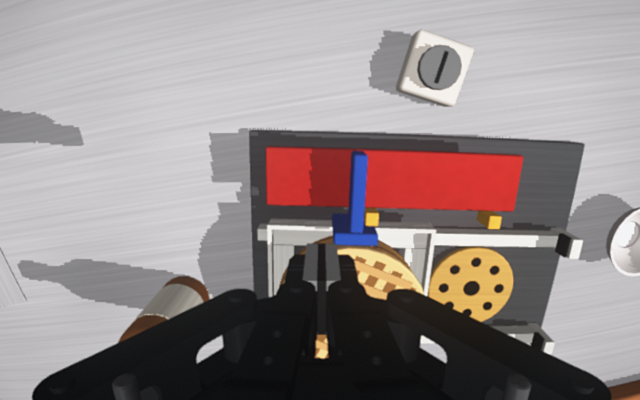

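```bash
python3 - <<'E'
from st import *
c=camera("wrist")
L=[((-115,-160,60),(266,148)),((-115,85,60),(521,156)),((-60,85,60),(515,212)),((-113,-75,92),(360,153)),((-113,-81,92),(353,153)),((-125,-185,12),(249,129)),((-125,185,12),(583,144))]
W=np.array([np.r_[M@np.array(l[0][:2])/1e3+P,l[0][2]/1e3] for l in L])
print((proj(c,W)-np.array([l[1] for l in L])).round(1).tolist())
o=observe(); print(proj(c,[o["ee_pos"]]), proj(c,[W[0]+[0,.01,0]])-proj(c,[W[0]]))
from scipy.optimize import least_squares
def r(p):
    a=p[2];m=np.array([[np.cos(a),-np.sin(a)],[np.sin(a),np.cos(a)]])
    return (proj(c,[np.r_[m@np.array(l[0][:2])/1e3+p[:2],l[0][2]/1e3] for l in L])-np.array([l[1] for l in L])).ravel()
f=least_squares(r,[*P,A]);print(f.x,f.fun.round(1))
E
```

```text
[[0.2, -1.3], [4.3, -2.0], [0.7, -2.7], [2.2, 2.7], [2.0, 2.5], [0.6, 2.6], [3.4, -1.5]]
[[321.79110623 260.34110159]] [[10.61634633 -1.73180312]]
[ 0.6119118   0.04150465 -0.19025074] [-1.6 -3.   2.5 -0.7 -1.7 -1.4  0.2  2.   0.   1.7 -0.9  0.8  1.7  0.7]
```

```bash
python3 -m inch '[{"dx":-0.007,"dy":0.03,"dz":0.0047,"wx":0,"wy":1.4,"wz":0,"hand":0},{"dx":0,"dy":0.04,"dz":0,"wx":0,"wy":0,"wz":0,"hand":0},{"dx":0,"dy":0.04,"dz":0,"wx":0,"wy":0,"wz":0,"hand":0},{"dx":0,"dy":0.02,"dz":0,"wx":0,"wy":0,"wz":0,"hand":0},{"dx":0,"dy":0,"dz":0,"wx":0,"wy":0,"wz":0,"hand":0}]' ; python3 st.py -87 -112 75
python3 - <<'E'
from h import *
c=camera("scene");f=c["frame"]
cv2.imwrite("pics/scene2.png",cv2.resize(f[130:250,250:400],None,fx=5,fy=5,interpolation=cv2.INTER_CUBIC))
c=camera("wrist");cv2.imwrite("pics/wrist2.png",c["frame"])
E
```

```text
t: 3.9
ee_pos: [0.5036, -0.0584, 0.102]
tcp_rot: [-0.541, 0.546, 0.455, -0.45]
wrist_force: [0.2, 0.7, 0.4]
opening: 0.0003
t 3.9 station mm [ -88.5 -120.5] z 102.0 F st [0.1 0.7] 0.4 open 0.0003
tool x in station [0.004 1.   ] tool y [ 0.01  -0.001 -1.   ]
tool-frame shift [ 0.0085  0.027  -0.0012]
```

View pics/scene2.png

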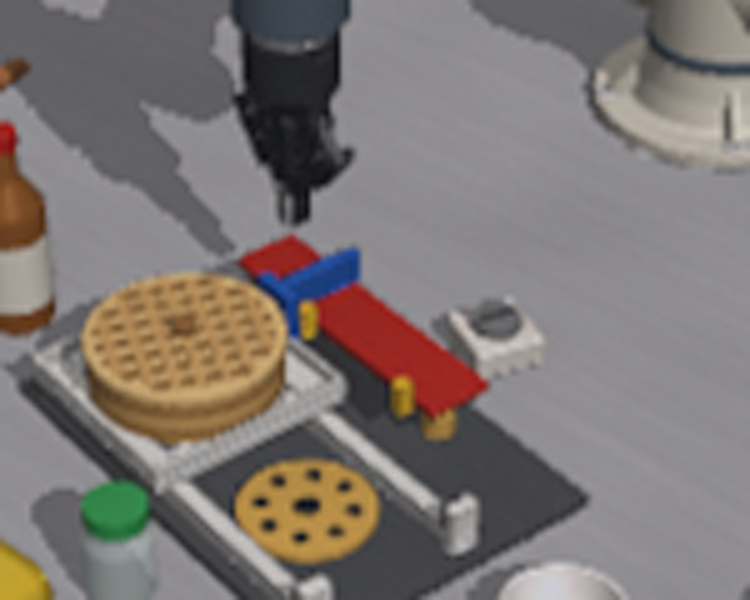

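View pics/wrist2.png

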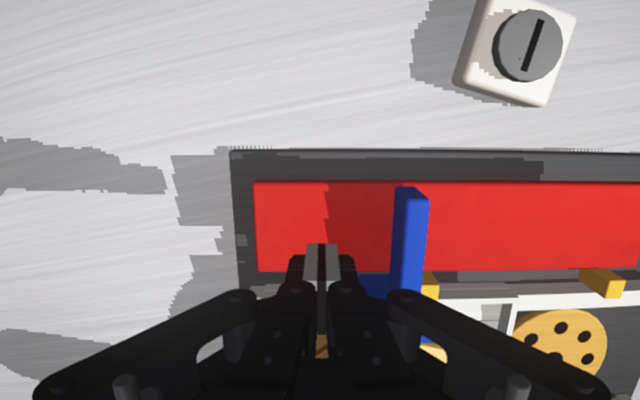

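```bash
python3 -m inch '[{"dx":0.004,"dy":0.02,"dz":-0.001,"wx":0,"wy":0,"wz":0,"hand":0},{"dx":0.002,"dy":0.018,"dz":0,"wx":0,"wy":0,"wz":0,"hand":0},{"dx":0,"dy":0,"dz":0,"wx":0,"wy":0,"wz":0,"hand":0}]' ; python3 st.py -87 -112 46
```

```text
t: 4.38
ee_pos: [0.5112, -0.0528, 0.0702]
tcp_rot: [-0.538, 0.549, 0.459, -0.446]
wrist_force: [-0.3, 0.1, 0.4]
opening: -0.0002
t 4.38 station mm [ -82.  -113.7] z 70.2 F st [-0.3 -0. ] 0.4 open -0.0002
tool x in station [0.003 1.   ] tool y [ 0.023 -0.    -1.   ]
tool-frame shift [0.0016 0.0241 0.0055]
```

```bash
python3 -m inch '[{"dx":0,"dy":0.006,"dz":0.006,"wx":1.3,"wy":0,"wz":0,"hand":0},{"dx":0,"dy":0.01,"dz":0,"wx":0,"wy":0,"wz":0,"hand":0},{"dx":0,"dy":0,"dz":0,"wx":0,"wy":0,"wz":0,"hand":0}]' ; python3 st.py -87 -112 46
```

```text
t: 4.75
ee_pos: [0.5069, -0.0518, 0.0565]
tcp_rot: [0.543, -0.543, -0.455, 0.451]
wrist_force: [-1.5, 1.1, 4.0]
opening: -0.0003
t 4.75 station mm [ -86.5 -113.4] z 56.5 F st [-1.6  0.8] 4.0 open -0.0003
tool x in station [0.003 1.   ] tool y [ 0.004  0.004 -1.   ]
tool-frame shift [0.0014 0.0105 0.0006]
```

```bash
python3 -m inch '[{"dx":0,"dy":0.006,"dz":0,"wx":0.2,"wy":0,"wz":0,"hand":0},{"dx":0,"dy":0.006,"dz":0,"wx":0,"wy":0,"wz":0,"hand":0},{"dx":0,"dy":0.003,"dz":0,"wx":0,"wy":0,"wz":0,"hand":0}]' ; python3 st.py -87 -112 46
```

```text
t: 5.12
ee_pos: [0.5073, -0.052, 0.0454]
tcp_rot: [0.543, -0.542, -0.455, 0.452]
wrist_force: [-14.4, 5.0, 35.9]
opening: 0.0
t 5.12 station mm [ -86.  -113.6] z 45.4 F st [-15.1   2.4] 35.9 open 0.0
tool x in station [0.001 1.   ] tool y [ 0.002  0.004 -1.   ]
tool-frame shift [ 0.0016 -0.0006  0.001 ]
```

```bash
python3 -m inch '[{"dx":0.004,"dy":0,"dz":0,"wx":0,"wy":0,"wz":0,"hand":0}]' ; python3 -m inch '[{"dx":0.004,"dy":0,"dz":0,"wx":0,"wy":0,"wz":0,"hand":0}]' ;python3 st.py -87 -112 46
```

```text
t: 5.25
ee_pos: [0.5083, -0.0491, 0.0471]
tcp_rot: [-0.542, 0.543, 0.455, -0.452]
wrist_force: [-1.5, -3.2, 6.4]
opening: 0.0001
t: 5.38
ee_pos: [0.5096, -0.0462, 0.0483]
tcp_rot: [-0.541, 0.544, 0.455, -0.452]
wrist_force: [-1.4, -3.6, 6.0]
opening: 0.0
t 5.38 station mm [ -84.8 -107.5] z 48.3 F st [-0.8 -3.8] 6.0 open 0.0
tool x in station [-0.001  1.   ] tool y [ 0.005 -0.    -1.   ]
tool-frame shift [-0.0045  0.0023  0.0022]
```

```bash
python3 -m inch '[{"dx":0.003,"dy":0.0035,"dz":0.002,"wx":0,"wy":0,"wz":0,"hand":0},{"dx":0.004,"dy":0.0025,"dz":0.001,"wx":0,"wy":0,"wz":0,"hand":0},{"dx":0.005,"dy":0.002,"dz":0.0005,"wx":0,"wy":0,"wz":0,"hand":0}]' ;python3 st.py -87 -112 46
```

```text
t: 5.75
ee_pos: [0.512, -0.0379, 0.0476]
tcp_rot: [-0.536, 0.547, 0.457, -0.453]
wrist_force: [-7.1, -4.8, 14.2]
opening: 0.0001
t 5.75 station mm [-83.9 -98.9] z 47.6 F st [-6.1 -6. ] 14.2 open 0.0001
tool x in station [-0.006  1.   ] tool y [ 0.014 -0.008 -1.   ]
tool-frame shift [-0.0131  0.0016  0.0032]
```

```bash
python3 -m inch '[{"dx":0.003,"dy":0.004,"dz":0.002,"wx":0.8,"wy":0.3,"wz":-0.4,"hand":0},{"dx":0.003,"dy":0.003,"dz":0.001,"wx":0.2,"wy":0,"wz":-0.1,"hand":0}]' ;python3 st.py -87 -112 46
python3 - <<'E'
from h import *
c=camera("scene");f=c["frame"]
cv2.imwrite("pics/scene3.png",cv2.resize(f[130:250,250:400],None,fx=5,fy=5,interpolation=cv2.INTER_CUBIC))
c=camera("wrist");cv2.imwrite("pics/wrist3.png",c["frame"])
E
```

```text
t: 6.0
ee_pos: [0.5123, -0.0343, 0.0473]
tcp_rot: [-0.54, 0.543, 0.455, -0.454]
wrist_force: [-8.9, -4.3, 20.4]
opening: 0.0001
t 6.0 station mm [-84.3 -95.3] z 47.3 F st [-8.  -5.8] 20.4 open 0.0001
tool x in station [-0.005  1.   ] tool y [ 0.004 -0.002 -1.   ]
tool-frame shift [-0.0167  0.0013  0.0028]
```

View pics/scene3.png

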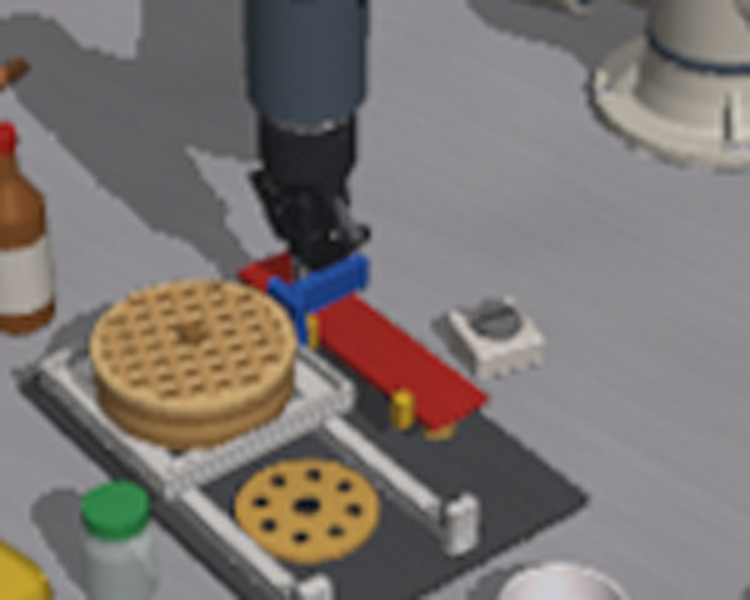

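View pics/wrist3.png

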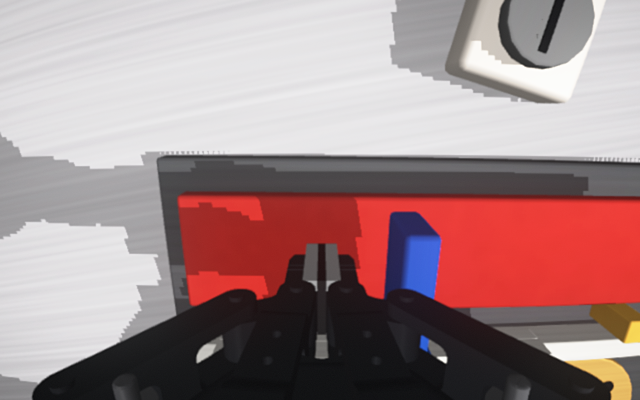

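```bash
python3 -m inch '[{"dx":0.006,"dy":0.0035,"dz":0.001,"wx":0.3,"wy":0.3,"wz":-0.3,"hand":0},{"dx":0.006,"dy":0.003,"dz":0.001,"wx":0.3,"wy":0,"wz":-0.3,"hand":0},{"dx":0.006,"dy":0.003,"dz":0.001,"wx":0.3,"wy":0,"wz":-0.3,"hand":0}]' ;python3 st.py -87 -112 46

```

```text
t: 6.48
ee_pos: [0.5144, -0.0207, 0.0471]
tcp_rot: [0.544, -0.539, -0.456, 0.454]
wrist_force: [-7.4, -6.5, 19.6]
opening: -0.0001
t 6.47 station mm [-84.6 -81.5] z 47.1 F st [-6.2 -7.7] 19.6 open -0.0001
tool x in station [-0.005  1.   ] tool y [-0.002  0.007 -1.   ]
tool-frame shift [-0.0305  0.0009  0.0025]
```

```bash
python3 - <<'E'
from h import *
c=camera("scene");f=c["frame"]
cv2.imwrite("pics/scene4.png",cv2.resize(f[130:250,250:400],None,fx=5,fy=5,interpolation=cv2.INTER_CUBIC))
c=camera("wrist");cv2.imwrite("pics/wrist4.png",c["frame"])
E
```

```text
(no output)
```

View pics/scene4.png

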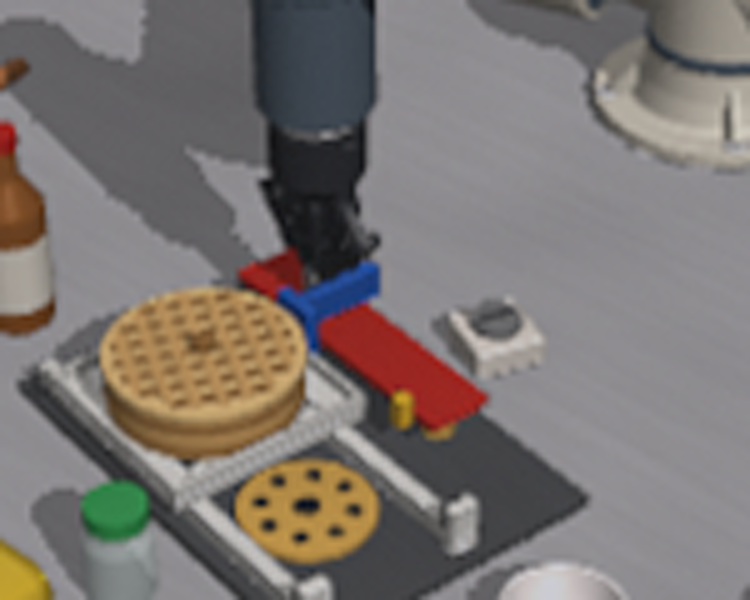

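View pics/wrist4.png

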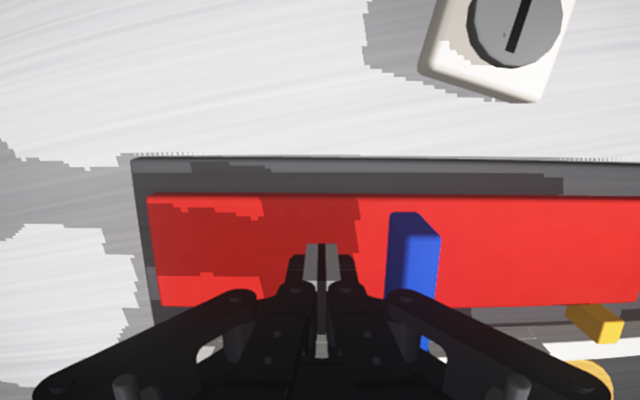

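```bash
python3 -m inch '[{"dx":0.007,"dy":0.003,"dz":0.001,"wx":0,"wy":-0.2,"wz":0,"hand":0},{"dx":0.008,"dy":0.003,"dz":0.001,"wx":0,"wy":0,"wz":0,"hand":0},{"dx":0.008,"dy":0.003,"dz":0.001,"wx":0,"wy":0,"wz":0,"hand":0},{"dx":0.008,"dy":0.003,"dz":0.001,"wx":0,"wy":0,"wz":0,"hand":0}]' ;python3 st.py -87 55 46

```

```text
t: 7.08
ee_pos: [0.5202, 0.0052, 0.0473]
tcp_rot: [-0.536, 0.543, 0.46, -0.455]
wrist_force: [-6.6, -5.0, 21.3]
opening: 0.0003
t 7.08 station mm [-83.5 -55. ] z 47.3 F st [-5.6 -6.1] 21.3 open 0.0003
tool x in station [-0.014  1.   ] tool y [ 0.011 -0.003 -1.   ]
tool-frame shift [0.11   0.0012 0.002 ]
```

```bash
python3 -m inch '[{"dx":0.008,"dy":0.003,"dz":0.002,"wx":0.6,"wy":0.6,"wz":0,"hand":0},{"dx":0.008,"dy":0.003,"dz":0.0015,"wx":0.3,"wy":0.3,"wz":-0.1,"hand":0},{"dx":0.008,"dy":0.003,"dz":0.0015,"wx":0.2,"wy":0.2,"wz":-0.1,"hand":0},{"dx":0.008,"dy":0.003,"dz":0.0015,"wx":0.2,"wy":0.2,"wz":-0.1,"hand":0},{"dx":0.008,"dy":0.003,"dz":0.0015,"wx":0.2,"wy":0.2,"wz":-0.1,"hand":0}]' ;python3 st.py -87 55 46

```

```text
t: 7.7
ee_pos: [0.5258, 0.0401, 0.0474]
tcp_rot: [-0.542, 0.545, 0.452, -0.452]
wrist_force: [-6.2, -5.3, 19.4]
opening: 0.0
t 7.7 station mm [-84.2 -19.7] z 47.4 F st [-5.2 -6.3] 19.4 open 0.0
tool x in station [0.004 1.   ] tool y [ 0.003 -0.003 -1.   ]
tool-frame shift [0.0747 0.0011 0.0032]
```

```bash
python3 -m inch '[{"dx":0.008,"dy":0.003,"dz":0.002,"wx":0.2,"wy":0,"wz":-0.2,"hand":0},{"dx":0.008,"dy":0.003,"dz":0.002,"wx":0.2,"wy":0.1,"wz":-0.1,"hand":0},{"dx":0.008,"dy":0.003,"dz":0.0015,"wx":0.2,"wy":0.1,"wz":-0.1,"hand":0},{"dx":0.008,"dy":0.003,"dz":0.0015,"wx":0.2,"wy":0.1,"wz":-0.1,"hand":0},{"dx":0.008,"dy":0.003,"dz":0.0015,"wx":0.2,"wy":0.1,"wz":-0.1,"hand":0},{"dx":0.008,"dy":0.003,"dz":0.0015,"wx":0.2,"wy":0.1,"wz":-0.1,"hand":0}]' ;python3 st.py -87 55 46

```

```text
t: 8.45
ee_pos: [0.5339, 0.0833, 0.0473]
tcp_rot: [-0.542, 0.545, 0.455, -0.45]
wrist_force: [-5.1, -4.8, 18.2]
opening: -0.0002
t 8.45 station mm [-83.9  24.3] z 47.3 F st [-4.2 -5.6] 18.2 open -0.0002
tool x in station [0.004 1.   ] tool y [ 0.007  0.001 -1.   ]
tool-frame shift [0.0307 0.0013 0.0033]
```

```bash
python3 -m inch '[{"dx":0.008,"dy":0.003,"dz":0.002,"wx":0.3,"wy":0,"wz":-0.1,"hand":0},{"dx":0.008,"dy":0.003,"dz":0.002,"wx":0.2,"wy":0,"wz":-0.1,"hand":0},{"dx":0.007,"dy":0.003,"dz":0.0015,"wx":0.2,"wy":0.1,"wz":-0.1,"hand":0}]' ;python3 st.py -87 55 46
python3 - <<'E'
from h import *
c=camera("scene");f=c["frame"]
cv2.imwrite("pics/scene5.png",cv2.resize(f[130:270,250:400],None,fx=4,fy=4,interpolation=cv2.INTER_CUBIC))
c=camera("wrist");cv2.imwrite("pics/wrist5.png",c["frame"])
E
```

```text
t: 8.82
ee_pos: [0.5376, 0.1032, 0.0472]
tcp_rot: [-0.541, 0.544, 0.456, -0.451]
wrist_force: [-5.5, -24.0, 21.6]
opening: -0.0
t 8.82 station mm [-83.8  44.5] z 47.2 F st [ -1.1 -24.6] 21.6 open -0.0
tool x in station [0.001 1.   ] tool y [ 0.008  0.001 -1.   ]
tool-frame shift [0.0105 0.0012 0.0032]
```

View pics/scene5.png

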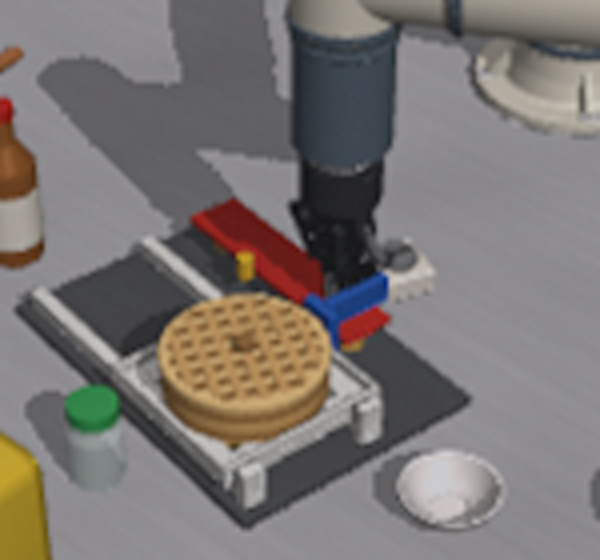

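View pics/wrist5.png

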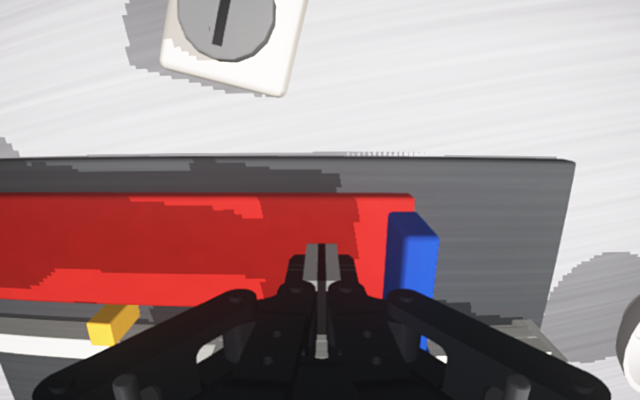

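```bash
python3 - <<'E'
from st import *
c=camera("wrist")
for y in (63,66,69,72): print(y,[proj(c,[np.r_[M@np.array([-113,q])/1e3+P,z]]).round(0).tolist() for q,z in((y,.092),(y+12,.092),(85,.046))])
show()
c=camera("top");cv2.imwrite("pics/top5.png",cv2.resize(c["frame"][110:290,190:430],None,fx=3.3,fy=3.3,interpolation=cv2.INTER_CUBIC))
E
```

```text
63 [[[385.0, 237.0]], [[423.0, 237.0]], [[416.0, 198.0]]]
66 [[[394.0, 237.0]], [[433.0, 237.0]], [[416.0, 198.0]]]
69 [[[404.0, 237.0]], [[442.0, 237.0]], [[416.0, 198.0]]]
72 [[[414.0, 237.0]], [[452.0, 237.0]], [[416.0, 198.0]]]
t 8.97 station mm [-83.7  44.3] z 47.2 F st [ -3.  -11.9] 17.7 open -0.0003
tool x in station [0.001 1.   ] tool y [ 0.008  0.002 -1.   ]
```

View pics/top5.png

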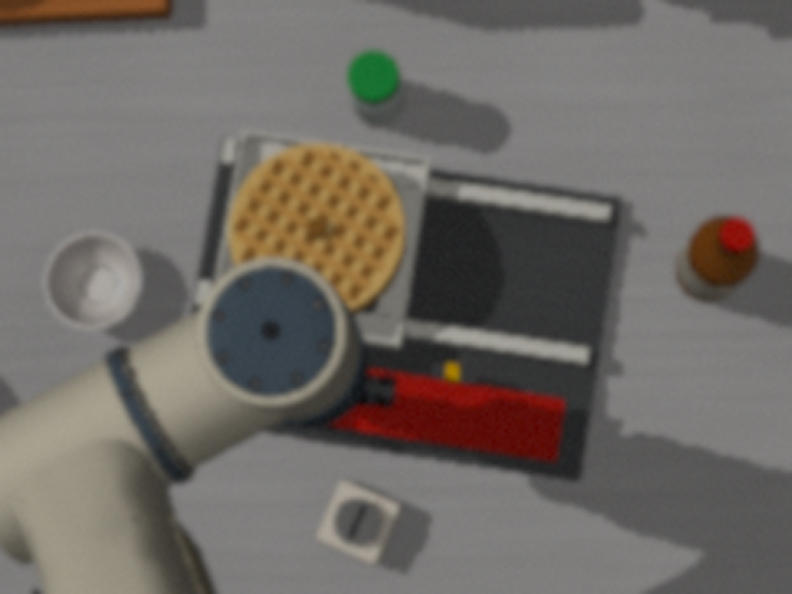

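```bash
python3 -m inch '[{"dx":0.005,"dy":0.003,"dz":0.001,"wx":0.3,"wy":0,"wz":-0.1,"hand":0},{"dx":0.005,"dy":0.003,"dz":0.001,"wx":0.3,"wy":0,"wz":-0.1,"hand":0}]' ;python3 st.py -87 55 46
python3 - <<'E'
from st import *
c=camera("scene")
for k in (0,75): pass
for y in(60,65,70,75): print(y,proj(c,[np.r_[M@np.array([50,y])/1e3+P,.097]]).round(1), proj(c,[np.r_[M@np.array([-113,y+0])/1e3+P,.092]]).round(1))
cv2.imwrite("pics/scene6.png",cv2.resize(c["frame"][190:270,270:370],None,fx=8,fy=7,interpolation=cv2.INTER_CUBIC))
E
```

```text
t: 9.28
ee_pos: [0.5373, 0.1029, 0.0474]
tcp_rot: [-0.54, 0.544, 0.451, -0.456]
wrist_force: [-8.0, -22.3, 24.1]
opening: 0.0
t 9.28 station mm [-83.9  44.2] z 47.4 F st [ -4.  -23.3] 24.1 open 0.0
tool x in station [-0.002  1.   ] tool y [-0.002 -0.009 -1.   ]
tool-frame shift [0.0108 0.0013 0.003 ]
60 [[307.9 212.2]] [[343.1 195.6]]
65 [[308.8 212.9]] [[344.  196.3]]
70 [[309.6 213.6]] [[344.9 196.9]]
75 [[310.5 214.3]] [[345.8 197.6]]
```

View pics/scene6.png

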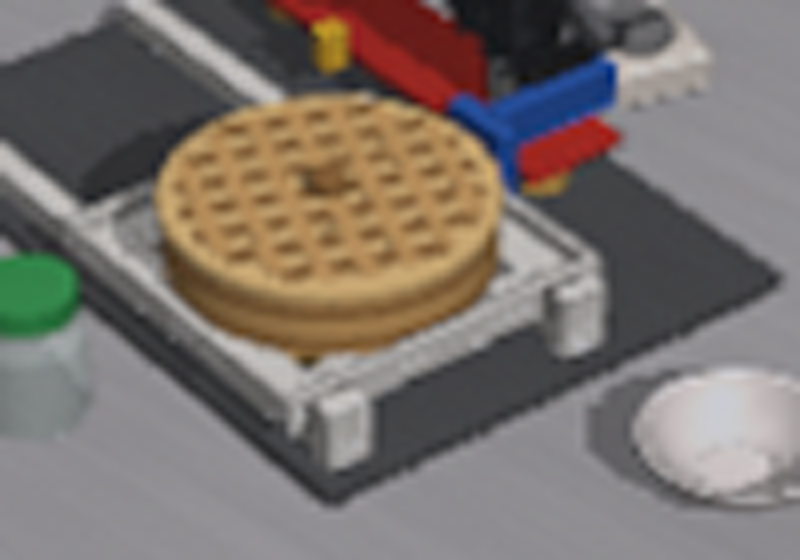

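```bash
python3 -m inch '[{"dx":0,"dy":0.003,"dz":0,"wx":0,"wy":0,"wz":-0.3,"hand":0},{"dx":-0.004,"dy":0.003,"dz":0,"wx":0,"wy":0,"wz":0,"hand":0},{"dx":-0.004,"dy":0.003,"dz":0,"wx":0,"wy":0,"wz":0,"hand":0}]' ;python3 st.py -87 42 46
python3 - <<'E'
from h import *
c=camera("wrist");cv2.imwrite("pics/wrist7.png",c["frame"])
E
```

```text
t: 9.7
ee_pos: [0.5406, 0.0973, 0.0469]
tcp_rot: [-0.54, 0.544, 0.458, -0.45]
wrist_force: [-4.2, 6.1, 14.4]
opening: 0.0
t 9.7 station mm [-79.8  39.3] z 46.9 F st [-5.3  5.3] 14.4 open 0.0
tool x in station [-0.003  1.   ] tool y [ 0.013  0.002 -1.   ]
tool-frame shift [0.0028 0.0009 0.0072]
```

View pics/wrist7.png

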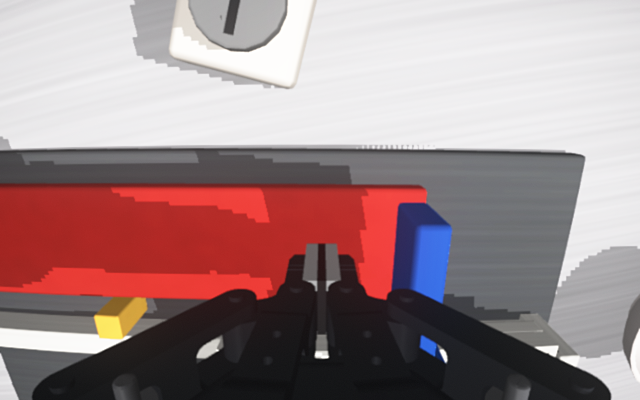

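```bash
python3 - <<'E'
from st import *
c=camera("wrist")
for y in (63,66,69,72): print(y,[proj(c,[np.r_[M@np.array([-113,q])/1e3+P,z]]).round(0).tolist() for q,z in((y,.092),(y+12,.092),(85,.046))])
show()
cv2.imwrite("pics/wrist8.png",cv2.resize(c["frame"][170:270,360:480],None,fx=6,fy=6,interpolation=cv2.INTER_CUBIC))
cv2.imwrite("pics/wrist5c.png",cv2.resize(cv2.imread("pics/wrist5.png")[170:270,360:480],None,fx=6,fy=6,interpolation=cv2.INTER_CUBIC))
E
```

```text
63 [[[404.0, 226.0]], [[442.0, 226.0]], [[429.0, 189.0]]]
66 [[[414.0, 226.0]], [[452.0, 226.0]], [[429.0, 189.0]]]
69 [[[423.0, 226.0]], [[462.0, 226.0]], [[429.0, 189.0]]]
72 [[[433.0, 226.0]], [[471.0, 226.0]], [[429.0, 189.0]]]
t 9.8 station mm [-79.4  38.9] z 46.9 F st [-1.7  1.7] 12.1 open -0.0
tool x in station [-0.003  1.   ] tool y [ 0.013  0.002 -1.   ]
```

View pics/wrist8.png

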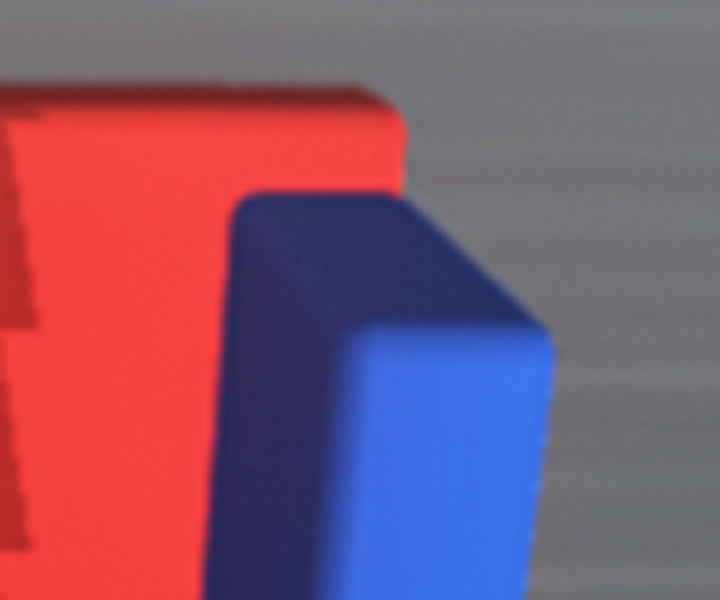

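View pics/wrist5c.png

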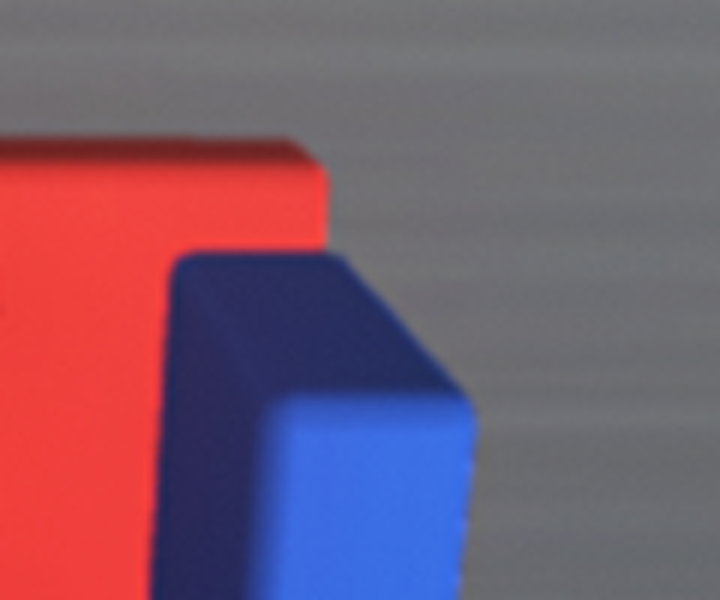

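```bash
python3 -m inch '[{"dx":0.004,"dy":0.003,"dz":0.003,"wx":0.7,"wy":0.1,"wz":0,"hand":0},{"dx":0.004,"dy":0.003,"dz":0.002,"wx":0.3,"wy":0.1,"wz":-0.1,"hand":0},{"dx":0.004,"dy":0.003,"dz":0.002,"wx":0.2,"wy":0,"wz":-0.1,"hand":0}]' ;python3 st.py -87 44 46
cat > lug.py <<'E'
from st import *
import sys
c=camera("wrist")
for y in (66,69): print(y,[proj(c,[np.r_[M@np.array([-113,q])/1e3+P,z]]).round(1).tolist() for q,z in((y,.092),(y+12,.092),(85,.046))])
cv2.imwrite(sys.argv[1],cv2.resize(c["frame"][170:270,360:480],None,fx=6,fy=6,interpolation=cv2.INTER_CUBIC))
E
python3 lug.py pics/l1.png
```

```text
t: 10.18
ee_pos: [0.5413, 0.1019, 0.0473]
tcp_rot: [-0.539, 0.544, 0.455, -0.455]
wrist_force: [-2.7, -20.6, 18.8]
opening: 0.0003
t 10.18 station mm [-79.8  43.9] z 47.3 F st [  1.  -20.7] 18.8 open 0.0003
tool x in station [-0.005  1.   ] tool y [ 0.004 -0.005 -1.   ]
tool-frame shift [0.0001 0.0013 0.0072]
66 [[[396.0, 225.2]], [[434.8, 225.3]], [[417.5, 190.0]]]
69 [[[405.8, 225.2]], [[444.4, 225.3]], [[417.5, 190.0]]]
```

View pics/l1.png

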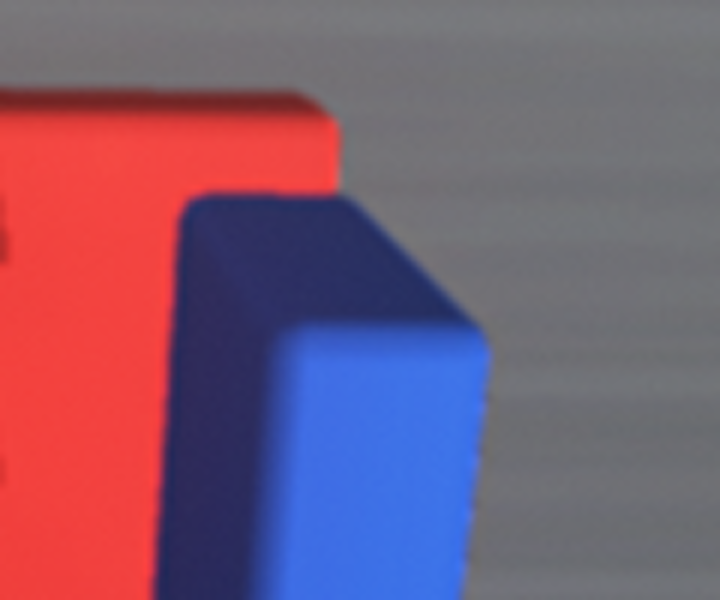

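```bash
python3 -m inch '[{"dx":0.003,"dy":0.003,"dz":0.001,"wx":0.1,"wy":0,"wz":-0.1,"hand":0},{"dx":0.002,"dy":0.003,"dz":0.001,"wx":0.1,"wy":0,"wz":-0.1,"hand":0},{"dx":0.0015,"dy":0.003,"dz":0.001,"wx":0.1,"wy":0,"wz":-0.1,"hand":0}]' ;python3 st.py -87 44 46; python3 lug.py pics/l2.png
```

```text
t: 10.6
ee_pos: [0.5416, 0.1013, 0.0475]
tcp_rot: [-0.538, 0.545, 0.455, -0.456]
wrist_force: [-7.7, -7.2, 19.5]
opening: -0.0
t 10.6 station mm [-79.4  43.4] z 47.5 F st [-6.3 -8.4] 19.5 open -0.0
tool x in station [-0.006  1.   ] tool y [ 0.006 -0.009 -1.   ]
tool-frame shift [0.0006 0.0014 0.0076]
66 [[[397.4, 224.6]], [[436.2, 224.9]], [[418.9, 189.4]]]
69 [[[407.2, 224.7]], [[445.8, 224.9]], [[418.9, 189.4]]]
```

View pics/l2.png

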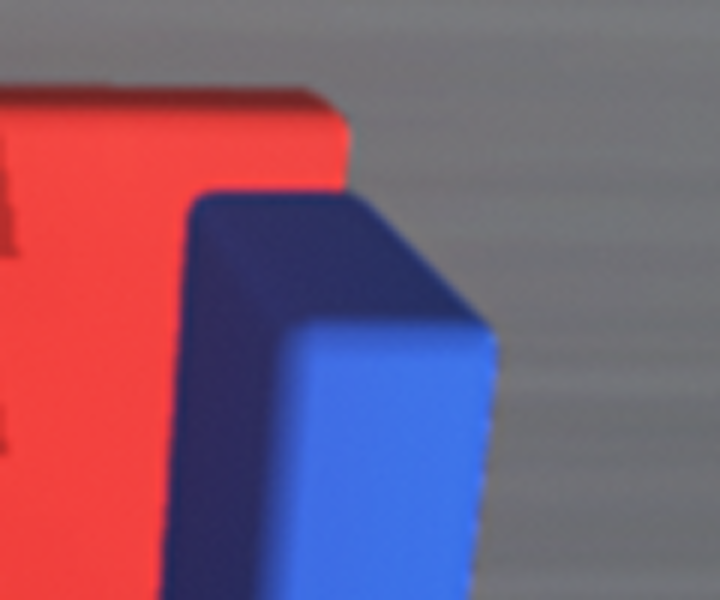

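```bash
python3 -m inch '[{"dx":0.001,"dy":-0.004,"dz":0,"wx":0,"wy":0,"wz":-0.1,"hand":0},{"dx":0.001,"dy":-0.005,"dz":0,"wx":0,"wy":0,"wz":-0.1,"hand":0},{"dx":0.001,"dy":-0.005,"dz":0,"wx":0,"wy":0,"wz":-0.1,"hand":0}]' ;python3 st.py -87 44 64; python3 lug.py pics/l3.png
```

```text
t: 11.02
ee_pos: [0.5421, 0.103, 0.0631]
tcp_rot: [-0.538, 0.544, 0.456, -0.454]
wrist_force: [-0.3, -0.8, 0.2]
opening: 0.0001
t 11.03 station mm [-79.3  45.1] z 63.1 F st [-0.1 -0.9] 0.2 open 0.0001
tool x in station [-0.006  1.   ] tool y [ 0.007 -0.005 -1.   ]
tool-frame shift [-0.0011 -0.001   0.0077]
66 [[[383.5, 209.1]], [[417.5, 209.3]], [[406.4, 181.2]]]
69 [[[392.0, 209.2]], [[426.0, 209.4]], [[406.4, 181.2]]]
```

View pics/l3.png

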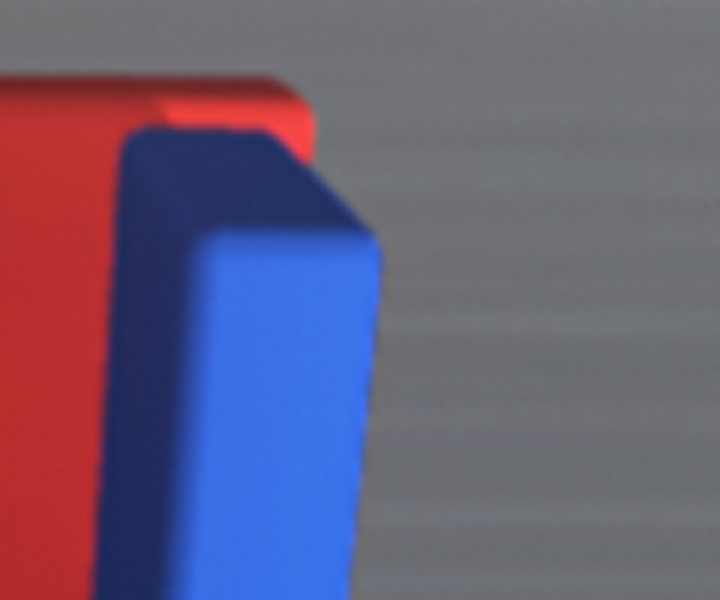

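```bash
python3 -m inch '[{"dx":-0.004,"dy":-0.004,"dz":0,"wx":0,"wy":0,"wz":0,"hand":0},{"dx":-0.002,"dy":-0.02,"dz":0.002,"wx":0,"wy":0,"wz":0,"hand":0},{"dx":-0.002,"dy":-0.04,"dz":0.002,"wx":0,"wy":0,"wz":0,"hand":0},{"dx":0,"dy":-0.05,"dz":0,"wx":0,"wy":0,"wz":0,"hand":0},{"dx":-0.04,"dy":-0.03,"dz":0.02,"wx":0,"wy":0,"wz":0,"hand":0},{"dx":-0.05,"dy":0,"dz":0.02,"wx":0,"wy":0,"wz":0,"hand":0},{"dx":-0.05,"dy":0,"dz":0.02,"wx":0,"wy":0,"wz":0,"hand":0},{"dx":-0.05,"dy":0,"dz":0.02,"wx":0,"wy":0,"wz":0,"hand":0},{"dx":0,"dy":0,"dz":0,"wx":0,"wy":0,"wz":0,"hand":0}]' ;python3 st.py
python3 - <<'E'
from h import *
c=camera("scene");cv2.imwrite("pics/scene9.png",cv2.resize(c["frame"][150:270,230:390],None,fx=5,fy=5,interpolation=cv2.INTER_CUBIC))
c=camera("top");cv2.imwrite("pics/top9.png",cv2.resize(c["frame"][110:290,190:430],None,fx=3.3,fy=3.3,interpolation=cv2.INTER_CUBIC))
c=camera("wrist");cv2.imwrite("pics/wrist9.png",c["frame"])
E
```

```text
t: 12.2
ee_pos: [0.4208, -0.0812, 0.2109]
tcp_rot: [-0.538, 0.543, 0.456, -0.455]
wrist_force: [-0.3, 0.3, 0.6]
opening: -0.0003
t 12.2 station mm [-165.9 -157.7] z 210.9 F st [-0.4  0.2] 0.6 open -0.0003
tool x in station [-0.008  1.   ] tool y [ 0.006 -0.005 -1.   ]
```

View pics/scene9.png

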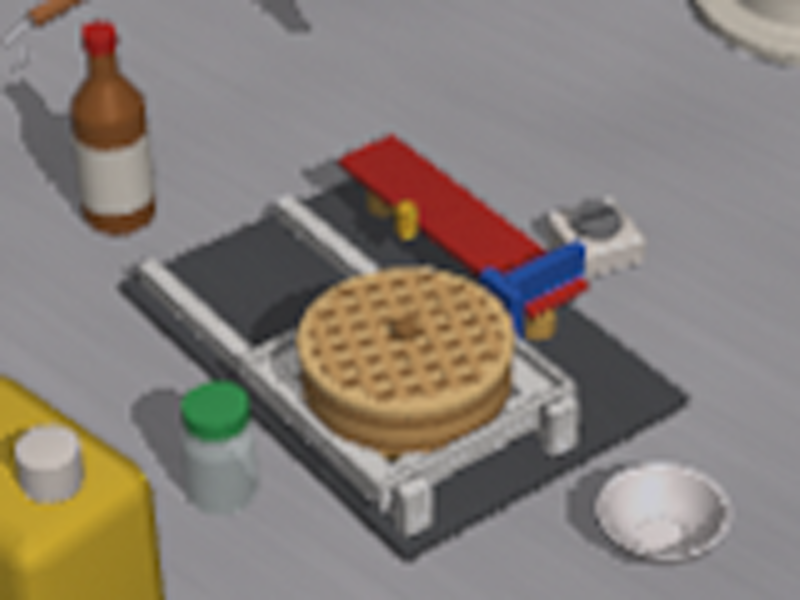

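View pics/top9.png

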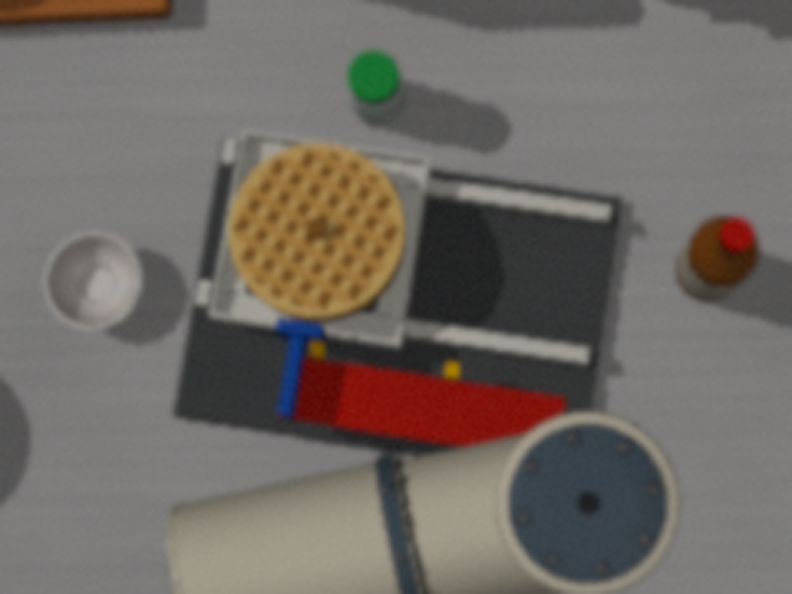

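View pics/wrist9.png

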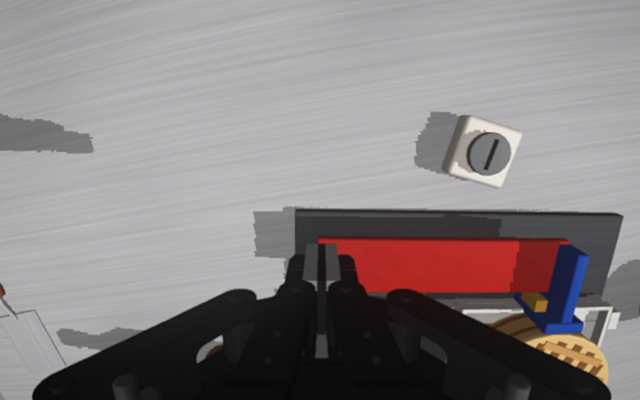

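```bash
python3 - <<'E'
from h import *
o=observe();print(o["t"],o["wrist_force"]);print(close_job())
E
```

```text
12.35 [-0.15106956  1.00945618  0.19147474]
the job is handed in; nothing more can be done
None
```

The carriage with the steamer is fully home against its end stop, locked by the yellow catch, and the job is handed in at t = 12.35 s of the 40 s allowed. I pressed the bar to its stop with shut fingers, pushed the lug left until it hit the end stop, let the bar up while lightly holding the lug, then backed away.

- **Reaching the stop:** the push force rose to about 24 N and the carriage stopped moving. The lug face measured about 68.8 mm along the slide, against 69 mm for home.
- **One setback, mended:** when I first eased off, the lug came back by about 2 mm. I pushed it home again and eased the push off gradually. After the bar came up, the lug still measured 68.9 mm.
- **Last look:** the bar was up with the catch tooth right behind the lug. The steamer sat level in the carriage, and the bottle, dish, jar and timer had not visibly moved. The wrist force was about 1 N or less, with the arm clear.
- **Not checked:** I did not look closely at the spare basket or the spatula at the end, though the arm passed well above the table.
- **Disagreement between readings:** the fingertip read 47 mm high with the bar pressed to its stop, where 46 mm was expected. The wrist camera and the two fixed cameras also placed the station 2–3 mm differently.

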